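Gauge tube adapters on the pin

ROBOT

A 6-joint arm with a two-finger parallel gripper is mounted at the origin on a cart in front of the work surface, level with it; the furniture and walls round the work are solid. World frame = base frame: x ahead of the robot, y to its left, z up, the work surface at z = 0. Lengths are in mm, angles in rad, forces in N, time in s.
With the tool pointing down it reaches from about 350 to 800 mm from the base axis. Payload 7.3 kg.
Tool frame: the origin (TCP) lies at the very end of the fingers, on their centre line; the grasp point (between the pads) lies 19 mm behind it; z points along the fingers, y is the direction in which the jaws open and shut (so a half turn about z gives the same grasp; the last joint's range is limited). The gripper opens to 85 mm and grips with 20 to 120 N. Pads are 22 mm wide; open, the fingers measure 114 mm over their backs; the gripper's body (76 mm by 85 mm) begins 54 mm behind the grasp point. The pads swing forward as they close: fully open they stand 13 mm farther back than shut.
Start: joints at [1.163, 0.342, 1.524, -0, 1.275, -0.146], TCP at [135.864, 507.134, 231.322] pointing down, gripper open.
Joint ranges: [-2.53, 2.53], [-0.77, 2.02], [0.04, 2.7], [-1, 4.14], [0.28, 2.66], [-3.11, 3.11]. Speed limits (rad/s): [2.57, 2.57, 3.14, 3.14, 3.14, 3.14].

INTERFACE

Orientations are given as a unit quaternion [w, x, y, z].
In Python, from station import arm gives the robot as it stands.
- The arm moves only by the tool jog_arm, never from a script. Its argument "moves" is a list of rows, each a list of 7 numbers: the shift along the world's x, y, z in m, then the turn, a rotation vector about the world's x, y, z in rad, then the closure in counts, from 0 (fully open) to 255 (shut). A call has 1 to 5 rows; each row is the pose to reach, as a shift and turn from the pose commanded when the call began; what a row does not reach only later rows make up. A row lasts 1/12 s, in which the tool goes at most 41.7 mm and 7.16 degrees, less where a joint would pass 70% of its speed; a pose out of reach is approached as far as the arm can. A call with a gripper value outside its range is refused whole. The fingers move at their own pace and stop on an object; "force" is the grip in N (left out, the last holds). Time passes only in rows, so rows that repeat a pose let the fingers close. It gives the time, the measured TCP pose, the force and the opening at its end, in the units of the state.
- arm.observe(): the state, without advancing time (a new reading comes with each control period).
- arm.get_image(name): name is "scene" or "top" or "wrist"; returns the picture (420x560x3 uint8, red, green, blue); there is no depth.
- arm.camera_info(name): a dict with "mtx" (3x3 intrinsics, pixels), "k1" (the pictures are not rectified: a ray, as slopes to the right and down, at radius r is drawn at 1 + k1 r^2 times it, then the intrinsics apply), "world_from_camera" (4x4, takes a point from camera to world coordinates). Camera axes: x right, y down, z forward; pixel columns grow to the right and rows downward; lengths in mm; the calibration is good to about 2 mm. A picture is of the moment at which its call begins: read the wrist's pose just before it. camera_info takes no time and is no camera call; for the wrist camera it gives the pose at the moment of the call.
- arm.sign_off(): hands the job in, once; it reports no verdict.
The state is a dict: "t": time; "joint_positions": joint angles; "joint_vel": joint speeds; "tau": joint torques, N m; "tool_pos": TCP position; "orientation": TCP orientation; "contact_force": force on the tool from outside, world axes, zero at the start; "moment": the same for the moment, N m; "gripper_width": finger opening in mm.
Only numpy, scipy, OpenCV 4.12 (cv2) and the standard library are available. Lean on these libraries where they do the work, as an engineer would, in place of code of your own. Each camera call takes 0.05 s, during which the arm holds its last target.

TASK

Three white centrifuge tube adapters look alike, but only one takes long tubes: slid mouth down over the upright gauge pin, it goes fully home onto the foot, while the other two stop partway. Find it by trying them gently on the pin and leave it fully home there; stand the other two upright, flat on the floor of the metal tray. Leave the beaker, marker, dropper bottle and vial where they are.

Things in the scene. Friction and masses are not known exactly. Their poses are not given: they have to be found in the camera images.
- gauge_seat (a point): gauge stand: square metal foot 90x90x12 mm, fixed to the worktop, with an upright steel pin in its middle, 22 mm diameter, rising 62 mm above the foot (its tip is 74 mm above the worktop), tip edge chamfered 1 mm. This point lies on the pin's axis at the foot's upper face; z up. On the way down the tip knocks lightly on the loose cushion when the rim is 32 mm above the foot; that is no stop
- tray: shallow bright metal open tray, fixed to the worktop, 180 mm (its x) by 120 mm (its y), walls 4 mm thick and 16 mm high, floor 4 mm thick. Origin: centre of its underside, on the worktop
- adapter_1: one of three tube adapters that look the same: plain white plastic cylinder, 38 mm diameter, 78 mm tall, about 0.12 kg, flat closed top, standing mouth down. Origin: centre of its lower rim; z up along its axis. Mouth bore 24 mm, sharp-edged. Hidden inside, a loose captive cushion: in one adapter, any of the three, thin (pin goes fully home); in two thick (rigid stop, rim 24 mm above the foot)
- adapter_2: one of three tube adapters that look the same: plain white plastic cylinder, 38 mm diameter, 78 mm tall, about 0.12 kg, flat closed top, standing mouth down. Origin: centre of its lower rim; z up along its axis. Mouth bore 24 mm, sharp-edged. Hidden inside, a loose captive cushion: in one adapter, any of the three, thin (pin goes fully home); in two thick (rigid stop, rim 24 mm above the foot)
- adapter_3: one of three tube adapters that look the same: plain white plastic cylinder, 38 mm diameter, 78 mm tall, about 0.12 kg, flat closed top, standing mouth down. Origin: centre of its lower rim; z up along its axis. Mouth bore 24 mm, sharp-edged. Hidden inside, a loose captive cushion: in one adapter, any of the three, thin (pin goes fully home); in two thick (rigid stop, rim 24 mm above the foot)
- beaker: small clear glass beaker, 54x58x70 mm; bystander, leave it where it is. Origin: centre of its underside
- marker: marker pen lying flat, 63x122x15 mm; bystander, leave it where it is. Origin: centre of its underside
- dropper: small dropper bottle with a pale pointed cap, 29x29x70 mm; bystander, leave it where it is. Origin: centre of its underside
- small_vial: small brown sample vial with a white cap, 24x23x64 mm; bystander, leave it where it is. Origin: centre of its underside
Things that resemble listed ones, but are neither listed nor needed, are in the scene too. What is shaped like the adapter_3 but purple or yellow is not meant.

How it is judged:
By the outcome, as a careful person would: the job done as asked, in the order asked, and still so for the second after the job is handed in, with the robot touching nothing.
It also fails if it takes over 72 s, if anything falls off the work surface, if the arm or the gripper's body presses on something with over 40 N, if the wrist force passes 120 N, or if a joint passes its speed limit or range.

## Working session

There is one attempt and no reset: what is moved stays moved. The work goes in short steps, Python scripts to look and compute and a tool call to move; the robot and the scene stay as the last step left them, time stands still between calls to the robot, and variables do not carry over. Pictures are saved under pics/ and viewed, and the job is handed in when it is done.

Besides the shell and the picture viewer there is one more tool, called after ">>>" by a JSON object that holds its "fn" and its "kwargs". jog_arm: Moves the arm, as the interface text tells. Its arguments: {"type":"object","properties":{"moves":{"type":"array","items":{"type":"array","items":{"type":"number"}}},"force":{"type":"number"}},"required":["moves"]}

```bash
mkdir -p pics; ls
cat > h.py <<'E'
import numpy as np, cv2
from station import arm
def snap(n,f):
    ci=arm.camera_info(n); im=arm.get_image(n); cv2.imwrite('pics/'+f+'.png',cv2.cvtColor(im,cv2.COLOR_RGB2BGR)); 
    np.savez('pics/'+f+'.npz',im=im,mtx=ci['mtx'],k1=ci['k1'],T=ci['world_from_camera']); return im,ci
def load(f):
    d=np.load('pics/'+f+'.npz'); return d['im'],dict(mtx=d['mtx'],k1=float(d['k1']),world_from_camera=d['T'])
def ray(ci,u,v):
    K=np.array(ci['mtx']);k=ci['k1']
    p=cv2.undistortPoints(np.array([[[u,v]]],float),K,np.array([k,0,0,0.]))[0,0]
    T=np.array(ci['world_from_camera']);d=T[:3,:3]@np.array([p[0],p[1],1]);return T[:3,3],d
def onz(ci,u,v,z):
    o,d=ray(ci,u,v);return o+d*(z-o[2])/d[2]
def proj(ci,P):
    T=np.linalg.inv(np.array(ci['world_from_camera']));p=T[:3,:3]@np.array(P,float)+T[:3,3]
    a=p[:2]/p[2];a=a*(1+ci['k1']*(a@a));K=np.array(ci['mtx']);return (K@[a[0],a[1],1])[:2]
E
python3 - <<'E'
from h import *
print(arm.observe())
for n in('scene','top','wrist'):
    im,ci=snap(n,n+'0');print(n,ci)
E
```

```text
pics
{'t': 0.0, 'joint_positions': array([ 1.16300076e+00,  3.42685920e-01,  1.52498397e+00,  1.69070796e-05,
        1.27539135e+00, -1.46025016e-01]), 'joint_vel': array([-0.00116794,  0.00012954,  0.00104416,  0.00027514,  0.0014973 ,
       -0.00042212]), 'tau': array([-5.10026366e-04, -4.33671105e+01, -2.46007133e+01, -1.58451380e-04,
        7.92712119e-03,  2.65534528e-08]), 'tool_pos': array([135.6982833 , 506.7637492 , 230.65658878]), 'orientation': array([-2.08522334e-04,  1.30514309e-01,  9.91446154e-01, -7.04109909e-04]), 'contact_force': array([0.37641786, 0.53008376, 0.14790493]), 'moment': array([ 0.03010869, -0.02413593,  0.01149805]), 'gripper_width': 85.24375795069275}
scene {'mtx': array([[467.61810658,   0.        , 280.76908881],
       [  0.        , 467.61810658, 212.74038985],
       [  0.        ,   0.        ,   1.        ]]), 'k1': -0.023272498063877333, 'world_from_camera': array([[ 5.33237041e-01, -6.40527060e-01,  5.52615005e-01,
        -9.09171298e+01],
       [-8.45936671e-01, -4.09156677e-01,  3.42026261e-01,
        -3.43201074e+02],
       [ 7.0290
[... 574 characters left out ...]
67362e-02, -9.98225235e-01,
         1.47029500e+03],
       [ 0.00000000e+00,  0.00000000e+00,  0.00000000e+00,
         1.00000000e+00]])}
wrist {'mtx': array([[344.79794054,   0.        , 277.94183795],
       [  0.        , 344.79794054, 212.62053927],
       [  0.        ,   0.        ,   1.        ]]), 'k1': 0.002640331506911182, 'world_from_camera': array([[ 2.57936833e-01,  9.29510577e-01,  2.63588084e-01,
         6.92432786e+01],
       [ 9.66161179e-01, -2.47847019e-01, -7.14452965e-02,
         5.23546063e+02],
       [-1.07963807e-03,  2.73096947e-01, -9.61985910e-01,
         3.72795499e+02],
       [ 0.00000000e+00,  0.00000000e+00,  0.00000000e+00,
         1.00000000e+00]])}
```

View pics/scene0.png

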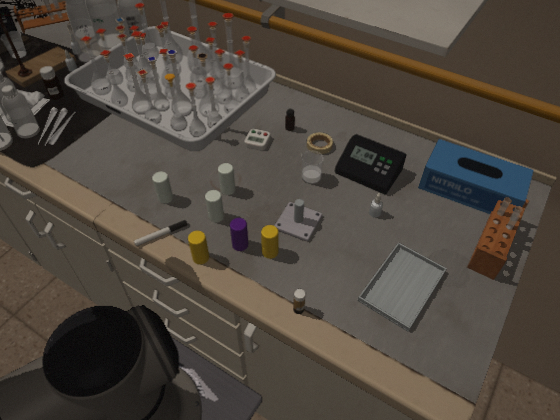

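View pics/top0.png

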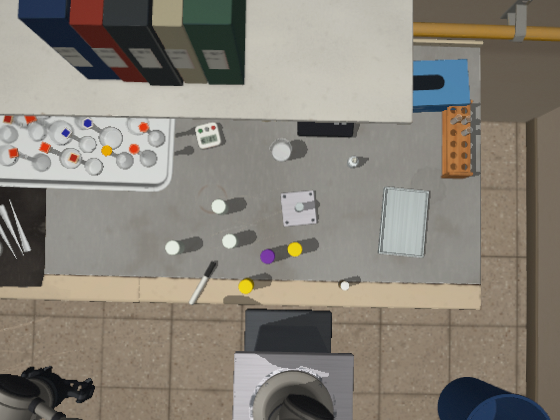

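View pics/wrist0.png

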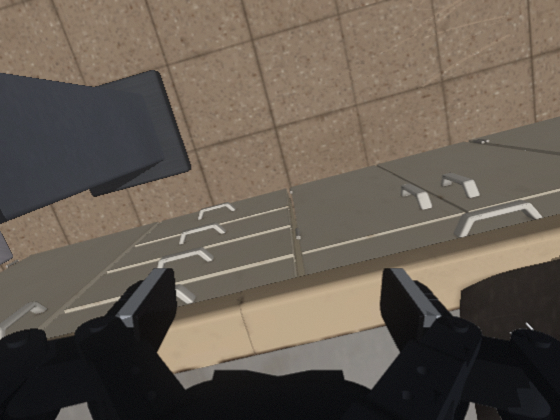

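The white candidates in the top view are (173,247), (219,206) and (230,241). The yellow ones at (295,249) and (246,286) and the purple one at (268,256) are the wrong colour. The gauge foot is at (299,208) and the tray at (404,222).

Run:
```python
from h import *
im,ci=load('top0'); s,cs=load('scene0')
hsv=cv2.cvtColor(im,cv2.COLOR_RGB2HSV)
g=im.min(2)
print(im[206,219],im[247,173],im[241,230],im[190,250])
m=((hsv[...,2]>175)&(hsv[...,1]<60)).astype(np.uint8)
n,l,st,c=cv2.connectedComponentsWithStats(m)
for i in range(1,n):
    if 60<st[i,4]<400: print(st[i],c[i],onz(ci,*c[i],78)[:2].round(1), proj(cs,[*onz(ci,*c[i],78)[:2],78]).round())
for nm,(u,v) in dict(y1=(295,249),y2=(246,286),p=(268,256)).items(): print(nm,onz(ci,u,v,78)[:2])
def up(a,x0,y0,x1,y1,k): return cv2.resize(a[y0:y1,x0:x1],None,fx=k,fy=k,interpolation=cv2.INTER_CUBIC)
a=up(im,150,180,330,270,4)[:,:,::-1];cv2.imwrite('pics/c1.png',a)
a=up(s,140,150,340,260,4)[:,:,::-1];cv2.imwrite('pics/c2.png',a)
a=up(im,330,170,450,300,4)[:,:,::-1];cv2.imwrite('pics/c3.png',a)
```

```text
[225 232 222] [227 233 223] [227 233 223] [137 134 128]
[413  40  70   4 117] [446.78632479  41.27350427] [ 981.  -383.6] [516. 153.]
[195 122  25  26 336] [207.14583333 134.5922619 ] [715.5 237.4] [256. 124.]
[149 132  10  13  99] [153.73737374 137.86868687] [703.8 375.1] [212. 109.]
[272 143  18  18 243] [280.72016461 151.5308642 ] [676.1  46.6] [310. 159.]
[211 199  15  15 158] [217.96202532 205.88607595] [531.9 203.7] [225. 169.]
[  0 206  20  41 111] [  7.68468468 221.41441441] [478.8 744.7] [ 57. 108.]
[ 13 210  17  41 107] [ 21.94392523 234.1588785 ] [447.  705.7] [ 57. 118.]
[222 234  14  15 162] [228.63580247 240.72839506] [443.6 173.8] [212. 197.]
[165 241  14  14 159] [171.72955975 247.4591195 ] [422.9 318.3] [159. 178.]
[ 29 279  32  19 185] [ 44.81081081 288.8972973 ] [309.1 639.8] [ 32. 156.]
[103 278  31  15 185] [118.07567568 284.01081081] [326.6 452. ] [ 89. 181.]
[200 278  40  21 271] [218.36531365 288.46494465] [322.  196.4] [170. 227.]
[266 284  40  19 242] [284.95867769 294.48347107] [310.8  27.1] [230. 266.]
[247 290  17  10  61] [255.3442623  294.44262295] [309.1 102.2] [200. 250.]
y1 [426.5817868    4.18755721]
y2 [329.88619772 126.41432995]
p [407.16836837  72.50332487]
```

View pics/c1.png

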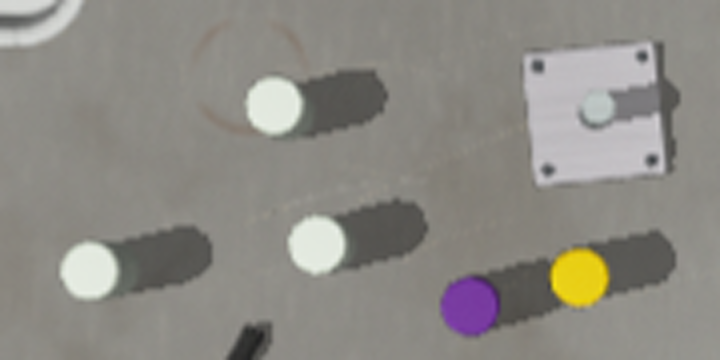

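View pics/c2.png

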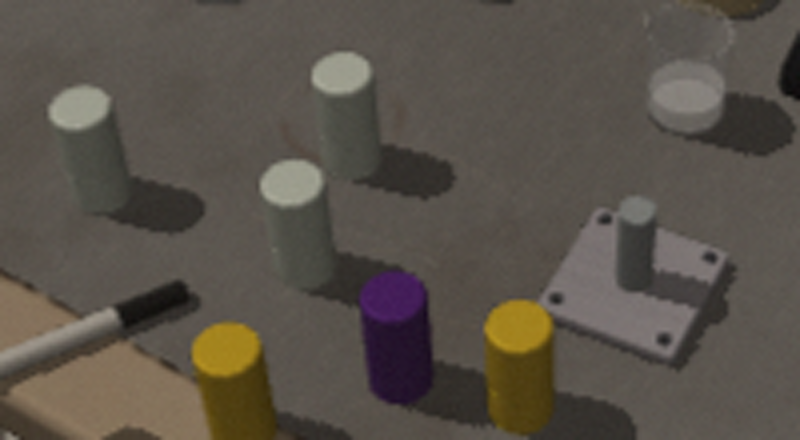

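View pics/c3.png

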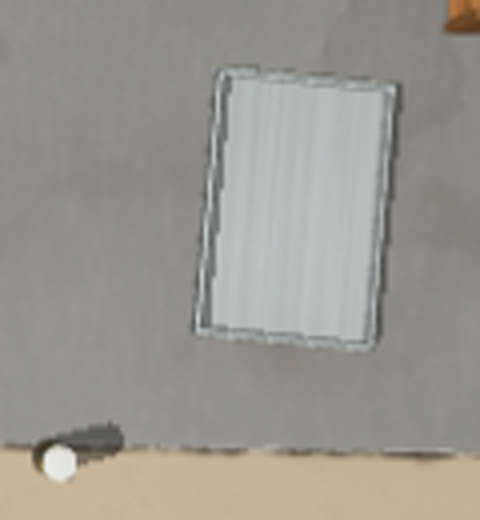

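Run:
```python
from h import *
im,ci=load('top0'); s,cs=load('scene0')
pt=onz(ci,150+598/4,180+107/4,74);print('pin tip top',pt)
# two-view check: scene tip center crop (637,210)/4+ (140,150)
print('pin scene',onz(cs,140+637/4,150+210/4,74), 'pred',proj(cs,pt))
for (u,v) in [(526,54),(656,41),(668,172),(537,187)]: print('foot',onz(ci,150+u/4,180+v/4,12)[:2].round(1))
for (u,v) in [(218,67),(400,83),(376,352),(194,335)]: print('tray',onz(ci,330+u/4,170+v/4,16)[:2].round(1))
for (u,v) in [(83,107),(342,75),(293,182)]: print('ad scene',onz(cs,140+u/4,150+v/4,78)[:2].round(1))
```

```text
pin tip top [535.0104688   -5.06160049  74.        ]
pin scene [539.84230999  -2.39241729  74.        ] pred [299.17272162 204.29601883]
foot [573.8  41.6]
foot [584.7 -45.4]
foot [496.9 -55.3]
foot [484.7  32.2]
tray [ 598.5 -234.5]
tray [ 590.8 -357.7]
tray [ 410.  -343.1]
tray [ 418.6 -220.8]
ad scene [429.1 317.9]
ad scene [534.7 203.6]
ad scene [448.3 174.5]
```

>>> {"fn": "jog_arm", "kwargs": {"moves": [[0.14,-0.15,0,0,0,0.262,0],[0.14,-0.15,0,0,0,0.262,0],[0.14,-0.15,0,0,0,0.262,0],[0.14,-0.15,0,0,0,0.262,0],[0.14,-0.15,0,0,0,0.262,0]]}}

```text
t: 0.57
tool_pos: [273.1, 359.3, 231.2]
orientation: [-0.0, -0.001, 1.0, -0.0]
contact_force: [0.9, 0.4, -0.1]
gripper_width: 85.4
```

>>> {"fn": "jog_arm", "kwargs": {"moves": [[0.15,-0.15,-0.04,0,0,0,0],[0.15,-0.15,-0.04,0,0,0,0],[0.15,-0.15,-0.04,0,0,0,0],[0.15,-0.15,-0.04,0,0,0,0],[0.15,-0.15,-0.04,0,0,0,0]]}}

```text
t: 0.98
tool_pos: [418.1, 214.3, 192.4]
orientation: [-0.0, -0.0, 1.0, 0.0]
contact_force: [0.9, 1.7, -0.3]
gripper_width: 85.4
```

>>> {"fn": "jog_arm", "kwargs": {"moves": [[0,-0.034,0,0,0,0,0],[0,-0.034,0,0,0,0,0],[0,-0.034,0,0,0,0,0],[0,-0.034,0,0,0,0,0]]}}

```text
t: 1.32
tool_pos: [417.1, 182.3, 192.7]
orientation: [-0.0, 0.0, 1.0, 0.0]
contact_force: [-0.1, 0.5, -0.3]
gripper_width: 85.3
```

Run:
```python
from h import *
o=arm.observe();print(o['t'],o['tool_pos'],o['orientation'],o['joint_positions'],o['contact_force'])
im,ci=snap('wrist','w1');print(ci['world_from_camera'])
```

```text
1.3167 [417.09688376 182.28310592 192.73487331] [-4.82464247e-05  2.74942208e-04  9.99999933e-01  2.35283420e-04] [ 2.43038445e-01  2.53453734e-01  1.76643941e+00  5.32789533e-04
  1.12167984e+00 -1.32743931e+00] [-0.07368897  0.52819643 -0.33177921]
[[-3.59703687e-04  9.61933480e-01  2.73283463e-01  3.48196278e+02]
 [ 9.99999543e-01  1.04025097e-04  9.50069556e-04  1.80862501e+02]
 [ 8.85475375e-04  2.73283680e-01 -9.61933078e-01  3.34833508e+02]
 [ 0.00000000e+00  0.00000000e+00  0.00000000e+00  1.00000000e+00]]
```

View pics/w1.png

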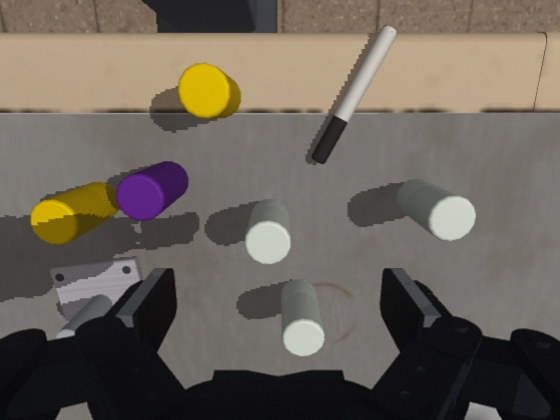

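```bash
cat >> h.py <<'E'
def discs(im,ci,z,thr,lo=150):
    hsv=cv2.cvtColor(im,cv2.COLOR_RGB2HSV)
    m=((hsv[...,2]>thr)&(hsv[...,1]<50)).astype(np.uint8)
    m=cv2.morphologyEx(m,cv2.MORPH_OPEN,np.ones((3,3)))
    cs,_=cv2.findContours(m,cv2.RETR_EXTERNAL,cv2.CHAIN_APPROX_NONE);out=[]
    for c in cs:
        if cv2.contourArea(c)<lo or len(c)<10:continue
        P=np.array([onz(ci,*p[0],z)[:2] for p in c],np.float32)
        # circle fit
        A=np.c_[2*P,np.ones(len(P))];x=np.linalg.lstsq(A,(P**2).sum(1),rcond=None)[0];r=np.sqrt(x[2]+x[0]**2+x[1]**2)
        res=np.abs(np.hypot(*(P-x[:2]).T)-r).max()
        out.append((c.reshape(-1,2).mean(0).round(1),x[:2].round(2),round(float(r),2),round(float(res),2)))
    return out
E
python3 - <<'E'
from h import *
im,ci=load('w1')
for c in (230,240,270,325): print(im[c,268 if c<300 else 303])
for t in (180,195,205):
    print(t)
    for d in discs(im,ci,78,t): print(d)
E
```

```text
[198 206 194]
[199 206 194]
[117 113 108]
[201 206 194]
180
(array([303.4, 337.4]), array([533.47, 203.22]), 16.96, 0.76)
(array([267.9, 242.2]), array([445.89, 173.24]), 17.02, 0.71)
(array([452.8, 217.9]), array([425.7 , 317.08]), 16.87, 0.82)
(array([367.9,  73. ]), array([320.65, 241.84]), 20.5, 19.45)
195
(array([303.8, 337.7]), array([533.53, 203.45]), 16.47, 0.85)
(array([268.2, 242.2]), array([445.81, 173.39]), 16.45, 0.62)
(array([453.2, 217.5]), array([425.6 , 317.25]), 16.32, 1.06)
(array([367.3,  74.5]), array([323.49, 244.9 ]), 19.08, 18.43)
205
(array([275.2, 230.5]), array([440.58, 176.78]), 10.18, 7.43)
(array([452.2, 218.1]), array([425.22, 317.73]), 15.56, 1.82)
```

>>> {"fn": "jog_arm", "kwargs": {"moves": [[0.09,-0.178,0,0,0,0,0],[0.09,-0.178,0,0,0,0,0],[0.09,-0.178,0,0,0,0,0],[0.09,-0.178,0,0,0,0,0],[0.09,-0.178,0,0,0,0,0]]}}

```text
t: 1.78
tool_pos: [508.4, 3.2, 193.1]
orientation: [0.001, -0.001, 1.0, -0.0]
contact_force: [0.5, 0.5, 0.8]
gripper_width: 85.0
```

>>> {"fn": "jog_arm", "kwargs": {"moves": [[0,0,0,0,0,0,0],[0,0,0,0,0,0,0],[0,0,0,0,0,0,0]]}}

```text
t: 2.03
tool_pos: [506.9, 5.4, 192.6]
orientation: [-0.0, -0.001, 1.0, 0.0]
contact_force: [0.2, -0.0, 1.7]
gripper_width: 85.2
```

Run:
```python
from h import *
o=arm.observe();print(o['t'],o['tool_pos'],o['orientation'],o['contact_force'])
im,ci=snap('wrist','w2')
cv2.imwrite('pics/w2c.png',cv2.resize(im[180:320,200:360],None,fx=5,fy=5,interpolation=cv2.INTER_NEAREST)[:,:,::-1][:600])
```

```text
2.0333 [506.87744181   5.43139542 192.60442738] [-2.75377864e-04 -7.76308671e-04  9.99999617e-01  2.97284626e-04] [ 0.15179626 -0.03069791  1.70333651]
```

View pics/w2c.png

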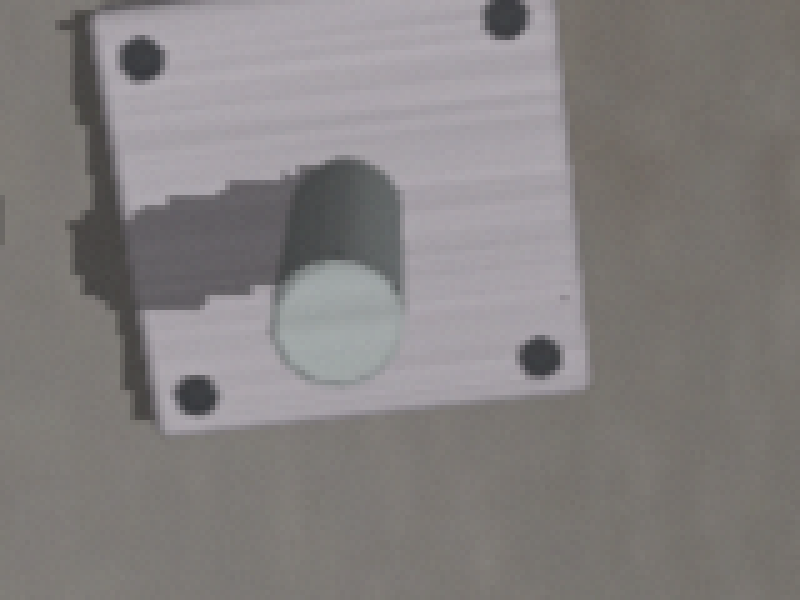

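View pics/w2.png

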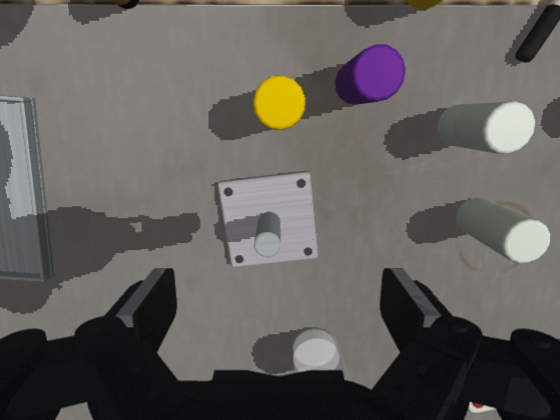

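Run:
```python
from h import *
im,ci=load('w2')
print(onz(ci,266.9,243.9,74))
for t in(178,):
  for d in discs(im,ci,78,t): print(d)
# mask tip: greenish vs foot pinkish
a=im.astype(int); m=((a[...,1]>=a[...,0]+3)&(a[...,1]>135)).astype(np.uint8)
m[:, :240]=0;m[:,300:]=0;m[:225]=0;m[265:]=0
m=cv2.morphologyEx(m,cv2.MORPH_OPEN,np.ones((3,3)))
c=max(cv2.findContours(m,0,cv2.CHAIN_APPROX_NONE)[0],key=cv2.contourArea)
P=np.array([onz(ci,*p[0],74)[:2] for p in c]);print(P.min(0),P.max(0),(P.min(0)+P.max(0))/2)
A=np.c_[2*P,np.ones(len(P))];x=np.linalg.lstsq(A,(P**2).sum(1),rcond=None)[0];print(x[:2],np.sqrt(x[2]+x[:2]@x[:2]))
holes=[onz(ci,200+u/5-.5,180+v/5-.5,12)[:2] for u,v in[(142,59),(505,18),(540,357),(197,396)]];print(np.mean(holes,0))
```

```text
[538.24176138  -4.52907192  74.        ]
(array([324. , 351.1]), array([637.16,  44.56]), 9.59, 6.26)
(array([527.6, 240.7]), array([533.97, 202.08]), 16.99, 0.93)
(array([510.1, 126.9]), array([446.36, 172.  ]), 17.02, 0.73)
[528.09996027 -14.18333827] [548.76576983   5.24086339] [538.43286505  -4.47123744]
[538.57940046  -4.28519941] 10.049158575189601
[539.11420022  -4.60271834]
```

>>> {"fn": "jog_arm", "kwargs": {"moves": [[-0.061,0.168,-0.02,0,0,0,0],[-0.061,0.168,-0.02,0,0,0,0],[-0.061,0.168,-0.02,0,0,0,0],[-0.061,0.168,-0.02,0,0,0,0],[-0.061,0.168,-0.02,0,0,0,0]]}}

```text
t: 2.5
tool_pos: [442.5, 177.4, 172.4]
orientation: [-0.001, -0.003, 1.0, 0.001]
contact_force: [-0.2, 0.5, 0.4]
gripper_width: 85.1
```

>>> {"fn": "jog_arm", "kwargs": {"moves": [[0,0,-0.04,0,0,0,0],[0,0,-0.08,0,0,0,0],[0,0,-0.12,0,0,0,0],[0,0,-0.133,0,0,0,0],[0,0,-0.133,0,0,0,0]]}}

```text
t: 2.92
tool_pos: [442.7, 173.0, 36.8]
orientation: [-0.004, -0.002, 1.0, -0.001]
contact_force: [-1.0, -0.2, 0.6]
gripper_width: 85.5
```

Run:
```python
from h import *
o=arm.observe();print(o['t'],o['tool_pos'],o['orientation'],o['contact_force'])
im,ci=snap('wrist','w3')
```

```text
2.9167 [442.70356881 173.02629463  36.77766533] [-3.54278945e-03 -1.51468984e-03  9.99992370e-01 -6.43111536e-04] [-0.95907088 -0.19184481  0.57852357]
```

View pics/w3.png

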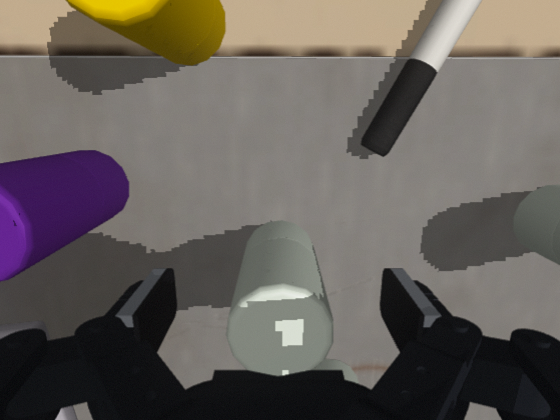

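>>> {"fn": "jog_arm", "kwargs": {"moves": [[0.002,0,0,0,0,0,0],[0.002,0,0,0,0,0,0],[0.002,0,0,0,0,0,0]]}}

```text
t: 3.22
tool_pos: [449.3, 172.6, 41.4]
orientation: [0.002, -0.0, 1.0, 0.0]
contact_force: [1.2, 0.5, 0.6]
gripper_width: 85.3
```

>>> {"fn": "jog_arm", "kwargs": {"moves": [[0,0,0,0,0,0,200],[0,0,0,0,0,0,200],[0,0,0,0,0,0,200],[0,0,0,0,0,0,200],[0,0,0,0,0,0,200]], "force": 30}}

```text
t: 3.63
tool_pos: [448.5, 172.2, 40.1]
orientation: [0.0, -0.0, 1.0, 0.0]
contact_force: [0.2, 0.1, 4.6]
gripper_width: 38.0
```

>>> {"fn": "jog_arm", "kwargs": {"moves": [[0,0,0,0,0,0,200],[0,0,0,0,0,0,200],[0,0,0,0,0,0,200]]}}

```text
t: 3.88
tool_pos: [448.5, 172.2, 40.1]
orientation: [0.0, -0.0, 1.0, 0.0]
contact_force: [-0.3, 0.5, 4.9]
gripper_width: 38.1
```

Run:
```python
from h import *
o=arm.observe();print(o['t'],o['tool_pos'],o['orientation'],o['contact_force'])
im,ci=snap('wrist','w4')
cv2.imwrite('pics/w4c.png',cv2.resize(im[260:400,200:360],None,fx=5,fy=5,interpolation=cv2.INTER_NEAREST)[:,:,::-1][:600])
```

```text
3.8833 [448.50604183 172.15668754  40.0896397 ] [ 4.14397643e-04 -8.94839441e-05  9.99999900e-01  1.43048065e-04] [-0.25668563  0.46919333  4.90153618]
```

View pics/w4c.png

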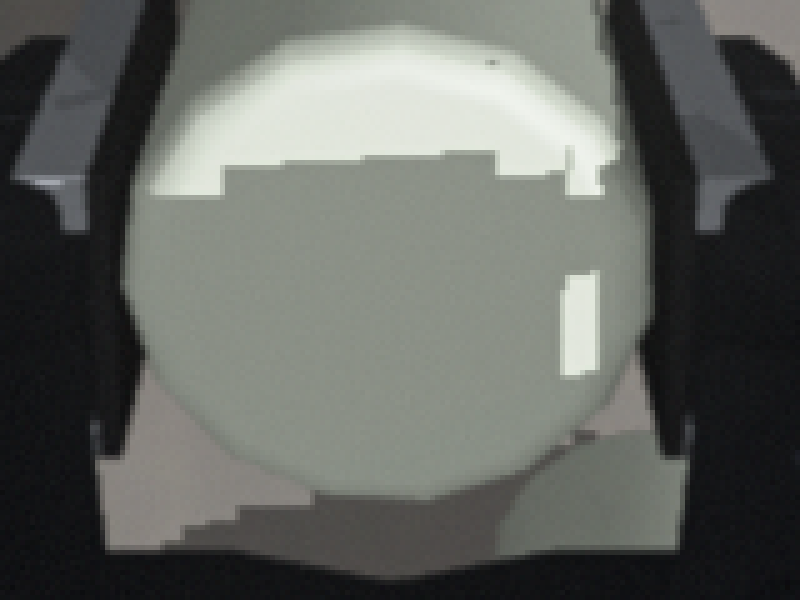

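Run:
```python
from h import *
im,ci=load('w4')
f=lambda u,v:onz(ci,200+u/5-.5,260+v/5-.5,77.5)[:2].round(2)
for p in [(387,262),(122,262),(652,262),(387,28),(387,500)]: print(p,f(*p))
```

```text
(387, 262) [444.77 170.49]
(122, 262) [444.78 152.28]
(652, 262) [444.75 188.7 ]
(387, 28) [427.29 170.49]
(387, 500) [464.11 170.5 ]
```

>>> {"fn": "jog_arm", "kwargs": {"moves": [[0,0,0,0,0,0,0],[0,0,0,0,0,0,0],[0,0,0,0,0,0,0],[0,0,0,0,0,0,0]]}}

```text
t: 4.27
tool_pos: [448.0, 172.0, 39.5]
orientation: [-0.0, -0.0, 1.0, -0.0]
contact_force: [0.1, 0.5, 0.1]
gripper_width: 83.8
```

>>> {"fn": "jog_arm", "kwargs": {"moves": [[0,0,0.04,0,0,0,0],[0,0,0.08,0,0,0,0],[-0.012,0.003,0.12,0,0,0,0],[-0.034,0.01,0.1525,0,0,0,0],[-0.034,0.01,0.1525,0,0,0,0]]}}

```text
t: 4.68
tool_pos: [414.3, 183.5, 198.0]
orientation: [0.004, -0.001, 1.0, 0.001]
contact_force: [0.9, 0.5, -0.0]
gripper_width: 85.7
```

>>> {"fn": "jog_arm", "kwargs": {"moves": [[0,0,0,0,0,0,0],[0,0,0,0,0,0,0],[0,0,0,0,0,0,0],[0,0,0,0,0,0,0]]}}

```text
t: 5.02
tool_pos: [413.9, 181.7, 190.7]
orientation: [-0.001, 0.0, 1.0, -0.0]
contact_force: [-0.2, -0.2, -0.2]
gripper_width: 85.8
```

Run:
```python
from h import *
o=arm.observe();print(o['t'],o['tool_pos'],o['orientation'],o['contact_force'])
im,ci=snap('wrist','w5')
for t in (170,180):
  for d in discs(im,ci,78,t): print(d)
cv2.imwrite('pics/w5c.png',cv2.resize(im[180:320,200:360],None,fx=5,fy=5,interpolation=cv2.INTER_NEAREST)[:,:,::-1][:600])
```

```text
5.0167 [413.88593817 181.72630645 190.72650314] [-1.45931923e-03  1.01678714e-04  9.99998873e-01 -3.36371631e-04] [-0.15503507 -0.179441   -0.18362481]
(array([304.5, 342.6]), array([533.42, 203.27]), 17.21, 1.28)
(array([268.5, 247.4]), array([445.91, 172.91]), 17.28, 0.79)
(array([454.1, 223. ]), array([425.68, 316.92]), 17.1, 0.79)
(array([368.8,  77.5]), array([320.64, 242.48]), 20.58, 17.76)
(array([304.6, 342.8]), array([533.47, 203.26]), 16.95, 1.0)
(array([268.5, 247.2]), array([445.86, 173.01]), 17.03, 0.69)
(array([454.3, 223.2]), array([425.67, 317.06]), 16.81, 0.8)
(array([369.2,  77.3]), array([320.09, 241.79]), 20.38, 19.04)
```

View pics/w5c.png

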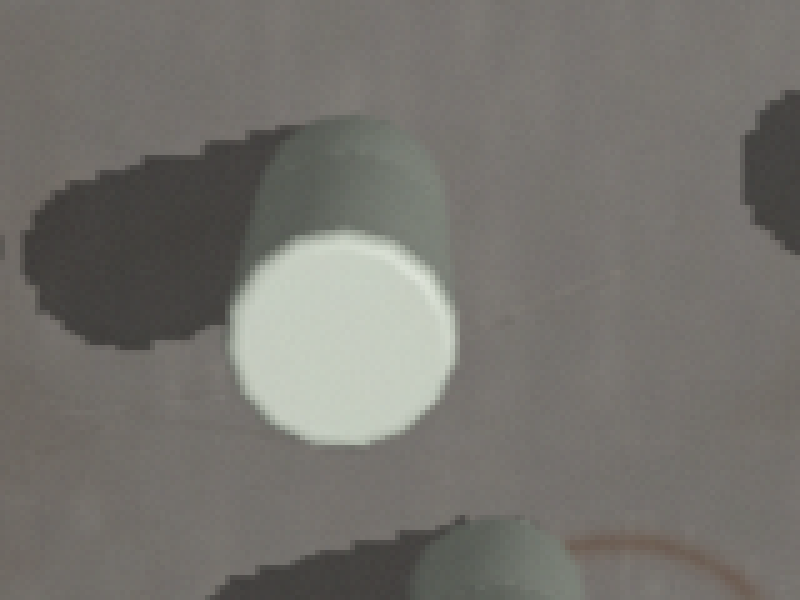

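>>> {"fn": "jog_arm", "kwargs": {"moves": [[0.0315,-0.01,0,0,0,0,0],[0.0315,-0.01,-0.04,0,0,0,0],[0.0315,-0.01,-0.08,0,0,0,0],[0.0315,-0.01,-0.12,0,0,0,0],[0.0315,-0.01,-0.1525,0,0,0,0]]}}

```text
t: 5.48
tool_pos: [444.5, 171.5, 36.5]
orientation: [-0.002, 0.0, 1.0, -0.0]
contact_force: [0.5, 0.4, -0.6]
gripper_width: 85.5
```

>>> {"fn": "jog_arm", "kwargs": {"moves": [[0,0,0,0,0,0,0],[0,0,0,0,0,0,0],[0,0,0,0,0,0,0],[0,0,0,0,0,0,200],[0,0,0,0,0,0,200]]}}

```text
t: 5.9
tool_pos: [447.1, 172.4, 41.7]
orientation: [0.002, -0.0, 1.0, 0.0]
contact_force: [-0.5, 0.0, -0.9]
gripper_width: 64.2
```

>>> {"fn": "jog_arm", "kwargs": {"moves": [[0,0,0,0,0,0,200],[0,0,0,0,0,0,200],[0,0,0,0,0,0,200],[0,0,0,0,0,0,200],[0,0,0,0,0,0,200]]}}

```text
t: 6.32
tool_pos: [446.5, 172.4, 40.9]
orientation: [0.001, -0.0, 1.0, 0.0]
contact_force: [-0.3, 0.8, 7.5]
gripper_width: 37.9
```

>>> {"fn": "jog_arm", "kwargs": {"moves": [[0,0,0.03,0,0,0,200],[0,0,0.065,0,0,0,200],[0,0,0.1,0,0,0,200],[0.01,-0.02,0.1,0,0,0,200],[0.0235,-0.0457,0.1,0,0,0,200]]}}

```text
t: 6.73
tool_pos: [469.9, 127.4, 142.4]
orientation: [0.002, -0.002, 1.0, 0.001]
contact_force: [-0.3, 0.1, -2.4]
gripper_width: 37.8
```

>>> {"fn": "jog_arm", "kwargs": {"moves": [[0.0175,-0.0335,0,0,0,0,200],[0.035,-0.067,0,0,0,0,200],[0.052,-0.1,0,0,0,0,200],[0.069,-0.132,0,0,0,0,200],[0.069,-0.132,0,0,0,0,200]]}}

```text
t: 7.15
tool_pos: [541.0, -11.2, 140.0]
orientation: [0.002, 0.002, 1.0, -0.001]
contact_force: [-0.2, 1.1, -0.6]
gripper_width: 38.1
```

>>> {"fn": "jog_arm", "kwargs": {"moves": [[0,0,0,0,0,0,200],[0,0,0,0,0,0,200],[0,0,0,0,0,0,200],[0,0,0,0,0,0,200]]}}

```text
t: 7.48
tool_pos: [537.6, -4.4, 139.8]
orientation: [-0.0, -0.001, 1.0, 0.0]
contact_force: [-0.9, -0.0, -1.0]
gripper_width: 38.3
```

Run:
```python
from h import *
o=arm.observe();print(o['t'],o['tool_pos'],o['orientation'],o['contact_force'])
im,ci=snap('wrist','w6');im,ci=snap('scene','s6')
cv2.imwrite('pics/s6c.png',cv2.resize(im[130:280,200:400],None,fx=4,fy=4,interpolation=cv2.INTER_CUBIC)[:,:,::-1])
```

```text
7.4833 [537.59648283  -4.44845624 139.7873804 ] [-2.25001418e-04 -9.01826101e-04  9.99999559e-01  1.36678576e-04] [-0.87772771 -0.03795492 -1.00879279]
```

View pics/w6.png

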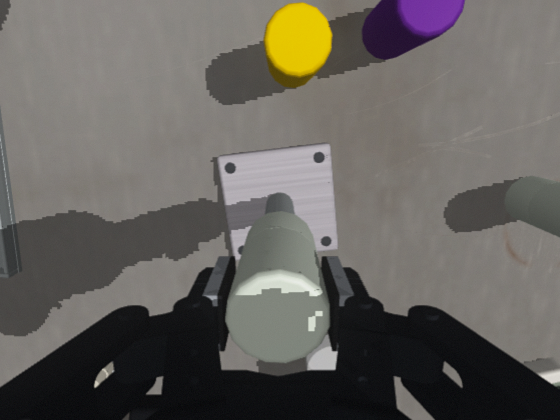

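View pics/s6c.png

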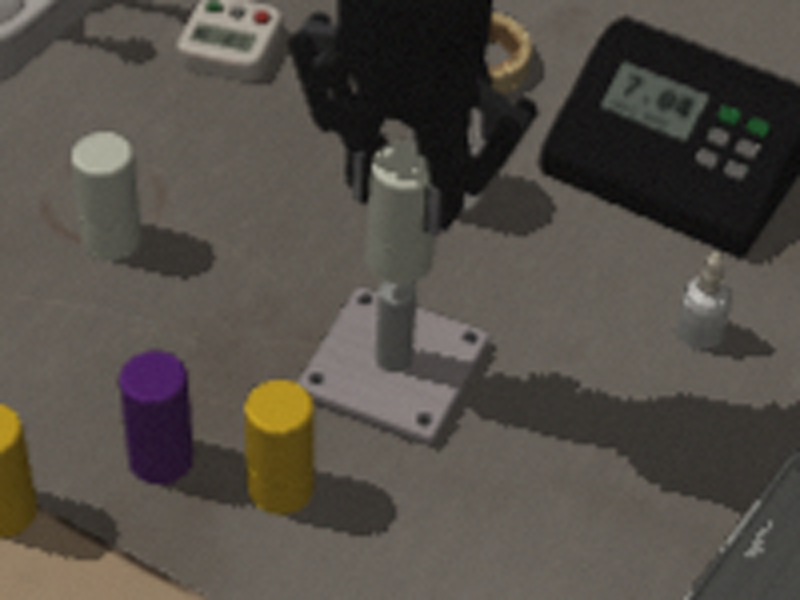

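>>> {"fn": "jog_arm", "kwargs": {"moves": [[0,0,-0.008,0,0,0,200],[0,0,-0.016,0,0,0,200],[0,0,-0.02,0,0,0,200],[0,0,-0.02,0,0,0,200],[0,0,-0.02,0,0,0,200]]}}

```text
t: 8.0
tool_pos: [537.9, -5.6, 119.1]
orientation: [-0.001, -0.0, 1.0, 0.0]
contact_force: [0.2, -0.7, -1.4]
gripper_width: 37.9
```

>>> {"fn": "jog_arm", "kwargs": {"moves": [[0,0,0,0,0,0,200],[0,0,0,0,0,0,200],[0,0,0,0,0,0,200]]}}

```text
t: 8.25
tool_pos: [538.4, -5.7, 120.0]
orientation: [0.0, -0.0, 1.0, -0.0]
contact_force: [0.0, 0.6, -1.9]
gripper_width: 38.1
```

>>> {"fn": "jog_arm", "kwargs": {"moves": [[0.0005,0.0004,0,0,0,0,200],[0.0005,0.0004,-0.003,0,0,0,200],[0.0005,0.0004,-0.006,0,0,0,200],[0.0005,0.0004,-0.009,0,0,0,200],[0.0005,0.0004,-0.01,0,0,0,200]]}}

```text
t: 8.67
tool_pos: [538.3, -5.2, 109.0]
orientation: [-0.001, -0.0, 1.0, 0.0]
contact_force: [-0.6, 0.7, -1.7]
gripper_width: 37.9
```

>>> {"fn": "jog_arm", "kwargs": {"moves": [[0,0,0,0,0,0,200],[0,0,0,0,0,0,200]]}}

```text
t: 8.83
tool_pos: [538.7, -5.2, 109.6]
orientation: [-0.0, -0.0, 1.0, 0.0]
contact_force: [-0.1, 0.3, -1.3]
gripper_width: 37.8
```

>>> {"fn": "jog_arm", "kwargs": {"moves": [[0,0,-0.005,0,0,0,200],[0,0,-0.01,0,0,0,200],[0,0,-0.015,0,0,0,200],[0,0,-0.02,0,0,0,200],[0,0,-0.02,0,0,0,200]]}}

```text
t: 9.25
tool_pos: [538.1, -5.0, 88.4]
orientation: [-0.001, -0.0, 1.0, 0.0]
contact_force: [0.6, 0.7, -2.7]
gripper_width: 38.1
```

>>> {"fn": "jog_arm", "kwargs": {"moves": [[0,0,-0.002,0,0,0,200],[0,0,-0.004,0,0,0,200],[0,0,-0.006,0,0,0,200],[0,0,-0.008,0,0,0,200],[0,0,-0.01,0,0,0,200]]}}

```text
t: 9.67
tool_pos: [538.8, -5.1, 79.7]
orientation: [0.0, -0.0, 1.0, 0.0]
contact_force: [0.4, 3.0, -0.2]
gripper_width: 38.4
```

>>> {"fn": "jog_arm", "kwargs": {"moves": [[0,0,-0.002,0,0,0,200],[0,0,-0.004,0,0,0,200],[0,0,-0.005,0,0,0,200],[0,0,-0.005,0,0,0,200]]}}

```text
t: 10.0
tool_pos: [539.0, -5.2, 76.8]
orientation: [0.001, -0.0, 1.0, -0.0]
contact_force: [-6.7, 3.2, 16.9]
gripper_width: 38.0
```

>>> {"fn": "jog_arm", "kwargs": {"moves": [[0,0,0.005,0,0,0,200],[0,0,0.02,0,0,0,200],[0,0,0.04,0,0,0,200],[0,0,0.06,0,0,0,200],[0,0,0.068,0,0,0,200]]}}

```text
t: 10.42
tool_pos: [539.8, -5.8, 145.0]
orientation: [0.002, -0.0, 1.0, -0.001]
contact_force: [0.5, 0.3, -1.1]
gripper_width: 37.5
```

>>> {"fn": "jog_arm", "kwargs": {"moves": [[0,-0.035,0,0,0,0,200],[0,-0.07,0,0,0,0,200],[0.01,-0.11,0,0,0,0,200],[0.01,-0.15,0,0,0,0,200],[0.01,-0.19,0,0,0,0,200]]}}

```text
t: 10.83
tool_pos: [548.4, -197.2, 142.0]
orientation: [-0.0, -0.0, 1.0, -0.0]
contact_force: [1.0, 0.2, -2.7]
gripper_width: 37.9
```

>>> {"fn": "jog_arm", "kwargs": {"moves": [[0,-0.035,-0.02,0,0,0,200],[0,-0.07,-0.04,0,0,0,200],[0,-0.097,-0.05,0,0,0,200],[0,-0.097,-0.07,0,0,0,200],[0,-0.097,-0.07,0,0,0,200]]}}

```text
t: 11.25
tool_pos: [545.8, -292.8, 67.9]
orientation: [-0.003, 0.001, 1.0, 0.002]
contact_force: [-0.4, 1.7, -2.2]
gripper_width: 38.2
```

Run:
```python
from h import *
o=arm.observe();print(o['t'],o['tool_pos'],o['orientation'],o['contact_force'])
im,ci=snap('wrist','w7')
```

```text
11.25 [ 545.77991838 -292.83454615   67.86999196] [-0.00330907  0.00139478  0.99999133  0.00210796] [-0.36932     1.73325383 -2.1638472 ]
```

View pics/w7.png

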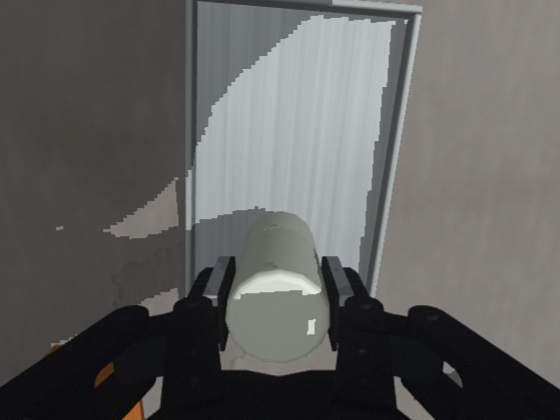

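>>> {"fn": "jog_arm", "kwargs": {"moves": [[0,0,0,0,0,0,200],[0,0,-0.005,0,0,0,200],[0,0,-0.01,0,0,0,200],[0,0,-0.015,0,0,0,200],[0,0,-0.02,0,0,0,200]]}}

```text
t: 11.72
tool_pos: [549.0, -291.7, 52.8]
orientation: [0.0, -0.001, 1.0, -0.0]
contact_force: [-0.1, 1.6, -1.5]
gripper_width: 37.6
```

>>> {"fn": "jog_arm", "kwargs": {"moves": [[0,0,-0.001,0,0,0,200],[0,0,-0.002,0,0,0,200],[0,0,-0.003,0,0,0,200],[0,0,-0.003,0,0,0,200]]}}

```text
t: 12.05
tool_pos: [548.7, -292.2, 49.7]
orientation: [0.0, -0.0, 1.0, 0.0]
contact_force: [0.5, 0.3, -1.7]
gripper_width: 38.1
```

>>> {"fn": "jog_arm", "kwargs": {"moves": [[0,0,-0.001,0,0,0,200],[0,0,-0.002,0,0,0,200],[0,0,-0.003,0,0,0,200],[0,0,-0.004,0,0,0,200]]}}

```text
t: 12.38
tool_pos: [548.7, -292.3, 45.7]
orientation: [0.0, -0.0, 1.0, 0.0]
contact_force: [0.1, -0.5, -1.4]
gripper_width: 37.7
```

>>> {"fn": "jog_arm", "kwargs": {"moves": [[0,0,-0.0005,0,0,0,200],[0,0,-0.001,0,0,0,200]]}}

```text
t: 12.55
tool_pos: [548.8, -292.2, 45.1]
orientation: [0.0, -0.0, 1.0, -0.0]
contact_force: [-1.5, 1.8, 5.9]
gripper_width: 38.0
```

>>> {"fn": "jog_arm", "kwargs": {"moves": [[0,0,0,0,0,0,0],[0,0,0,0,0,0,0],[0,0,0,0,0,0,0],[0,0,0,0,0,0,0],[0,0,0.02,0,0,0,0]]}}

```text
t: 12.97
tool_pos: [546.6, -290.9, 61.3]
orientation: [-0.003, -0.0, 1.0, 0.002]
contact_force: [-0.7, -0.0, 0.1]
gripper_width: 85.7
```

>>> {"fn": "jog_arm", "kwargs": {"moves": [[0,0,0.04,0,0,0,0],[0,0,0.08,0,0,0,0],[0,0.02,0.11,0,0,0,0],[0,0.06,0.125,0,0,0,0],[0,0.1,0.125,0,0,0,0]]}}

```text
t: 13.38
tool_pos: [550.4, -193.3, 194.1]
orientation: [0.004, 0.001, 1.0, -0.002]
contact_force: [1.6, -0.4, -0.0]
gripper_width: 85.4
```

Run:
```python
from h import *
o=arm.observe();print(o['t'],o['tool_pos'],o['orientation'],o['contact_force'])
im,ci=snap('wrist','w8');
```

```text
13.3833 [ 550.35132281 -193.33309222  194.14676081] [ 0.00387833  0.001387    0.99998964 -0.00193575] [ 1.60959855 -0.40827562 -0.02380773]
```

View pics/w8.png

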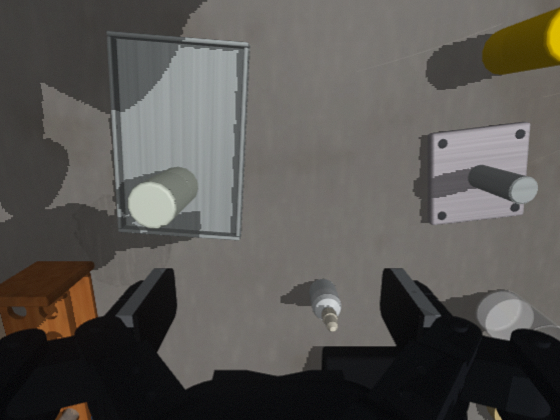

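>>> {"fn": "jog_arm", "kwargs": {"moves": [[0,0.041,0,0,0,0,0],[0,0.082,0,0,0,0,0],[0,0.123,0,0,0,0,0],[-0.005,0.16,0,0,0,0,0],[-0.01,0.2,0,0,0,0,0]]}}

```text
t: 13.85
tool_pos: [538.3, 9.3, 189.6]
orientation: [-0.0, -0.0, 1.0, -0.0]
contact_force: [0.5, -0.3, 0.1]
gripper_width: 85.1
```

>>> {"fn": "jog_arm", "kwargs": {"moves": [[-0.005,0.04,0,0,0,0,0],[-0.005,0.08,0,0,0,0,0],[-0.005,0.12,0,0,0,0,0],[-0.005,0.16,0,0,0,0,0],[-0.005,0.194,-0.02,0,0,0,0]]}}

```text
t: 14.27
tool_pos: [535.4, 204.8, 173.0]
orientation: [0.004, -0.001, 1.0, 0.001]
contact_force: [0.8, 0.8, 0.7]
gripper_width: 85.4
```

>>> {"fn": "jog_arm", "kwargs": {"moves": [[0,0,-0.02,0,0,0,0],[0,0,-0.02,0,0,0,0],[0,0,-0.02,0,0,0,0],[0,0,-0.02,0,0,0,0]]}}

```text
t: 14.6
tool_pos: [534.3, 201.0, 150.5]
orientation: [0.0, 0.0, 1.0, 0.0]
contact_force: [0.0, 0.3, 0.9]
gripper_width: 85.4
```

>>> {"fn": "jog_arm", "kwargs": {"moves": [[0,0.001,-0.035,0,0,0,0],[-0.0005,0.001,-0.07,0,0,0,0],[-0.0005,0.001,-0.1,0,0,0,0],[-0.0005,0.001,-0.11,0,0,0,0],[-0.0005,0.001,-0.11,0,0,0,0]]}}

```text
t: 15.02
tool_pos: [532.5, 201.5, 38.4]
orientation: [-0.002, 0.001, 1.0, -0.0]
contact_force: [-0.6, 0.3, 0.5]
gripper_width: 85.6
```

>>> {"fn": "jog_arm", "kwargs": {"moves": [[0,0,0,0,0,0,0],[0,0,0,0,0,0,0],[0,0,0,0,0,0,200],[0,0,0,0,0,0,200],[0,0,0,0,0,0,200]]}}

```text
t: 15.43
tool_pos: [533.8, 203.0, 40.9]
orientation: [0.001, -0.0, 1.0, 0.0]
contact_force: [0.9, 0.2, 0.2]
gripper_width: 51.5
```

>>> {"fn": "jog_arm", "kwargs": {"moves": [[0,0,0,0,0,0,200],[0,0,0,0,0,0,200],[0,0,0,0,0,0,200],[0,0,0,0,0,0,200]]}}

```text
t: 15.77
tool_pos: [533.6, 202.9, 40.6]
orientation: [0.001, -0.0, 1.0, 0.0]
contact_force: [-0.2, 0.1, 6.6]
gripper_width: 38.9
```

Run:
```python
from h import *
o=arm.observe();print(o['t'],o['tool_pos'],o['orientation'],o['contact_force'])
im,ci=snap('wrist','w9')
cv2.imwrite('pics/w9c.png',cv2.resize(im[260:400,200:360],None,fx=5,fy=5,interpolation=cv2.INTER_NEAREST)[:,:,::-1][:600])
f=lambda u,v:onz(ci,200+u/5-.5,260+v/5-.5,77.5)[:2].round(2)
for p in [(387,262),(122,262),(652,262),(387,28),(387,500)]: print(p,f(*p))
```

```text
15.7667 [533.63845335 202.94072141  40.55782326] [ 6.71124714e-04 -2.14920690e-04  9.99999737e-01  1.69693009e-04] [-0.22127412  0.0573755   6.5735169 ]
(387, 262) [530.18 201.3 ]
(122, 262) [530.2  183.01]
(652, 262) [530.17 219.6 ]
(387, 28) [512.62 201.29]
(387, 500) [549.62 201.31]
```

View pics/w9c.png

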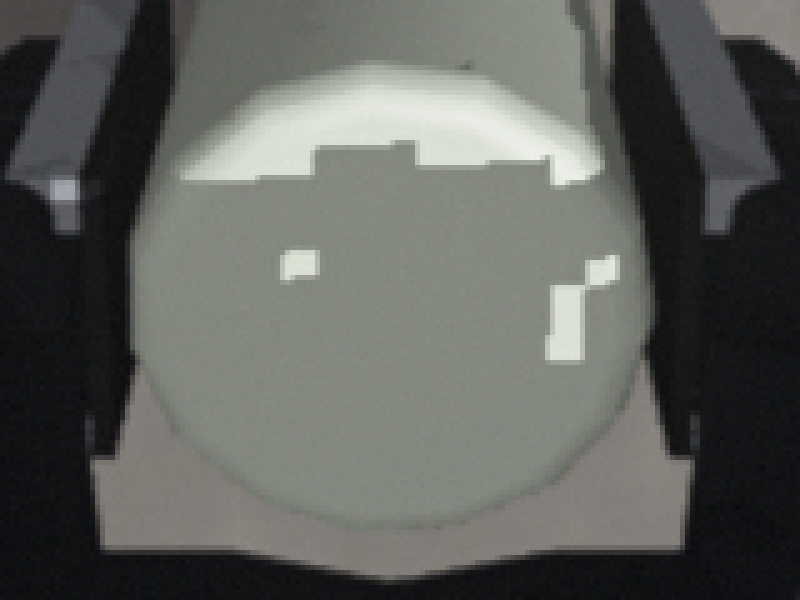

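>>> {"fn": "jog_arm", "kwargs": {"moves": [[0,0,0.03,0,0,0,200],[0,0,0.065,0,0,0,200],[0,0,0.095,0,0,0,200],[0.002,-0.02,0.095,0,0,0,200],[0.005,-0.05,0.095,0,0,0,200]]}}

```text
t: 16.23
tool_pos: [539.0, 154.4, 136.8]
orientation: [0.002, -0.002, 1.0, 0.001]
contact_force: [-0.7, -0.1, -1.7]
gripper_width: 39.3
```

>>> {"fn": "jog_arm", "kwargs": {"moves": [[0,-0.036,0,0,0,0,200],[0,-0.075,0,0,0,0,200],[0,-0.11,0,0,0,0,200],[0,-0.14,0,0,0,0,200],[0,-0.158,0,0,0,0,200]]}}

```text
t: 16.65
tool_pos: [537.7, -8.2, 134.5]
orientation: [-0.0, 0.001, 1.0, -0.0]
contact_force: [0.8, 0.0, -1.0]
gripper_width: 38.9
```

>>> {"fn": "jog_arm", "kwargs": {"moves": [[0,0,0,0,0,0,200],[0,0,-0.008,0,0,0,200],[0,0,-0.015,0,0,0,200],[0,0,-0.015,0,0,0,200],[0,0,-0.015,0,0,0,200]]}}

```text
t: 17.07
tool_pos: [537.5, -4.0, 118.7]
orientation: [-0.001, -0.001, 1.0, 0.0]
contact_force: [-0.3, 0.1, -1.9]
gripper_width: 39.2
```

>>> {"fn": "jog_arm", "kwargs": {"moves": [[0,0,0,0,0,0,200],[0,0,0,0,0,0,200],[0,0,0,0,0,0,200]]}}

```text
t: 17.32
tool_pos: [538.4, -4.8, 119.9]
orientation: [0.0, -0.0, 1.0, 0.0]
contact_force: [-0.4, -0.4, -0.9]
gripper_width: 39.1
```

>>> {"fn": "jog_arm", "kwargs": {"moves": [[0.0002,-0.0003,0,0,0,0,200],[0.0002,-0.0003,-0.003,0,0,0,200],[0.0002,-0.0003,-0.006,0,0,0,200],[0.0002,-0.0003,-0.009,0,0,0,200],[0.0002,-0.0003,-0.01,0,0,0,200]]}}

```text
t: 17.73
tool_pos: [538.0, -5.3, 109.1]
orientation: [-0.001, -0.0, 1.0, 0.0]
contact_force: [-0.2, 0.2, -0.7]
gripper_width: 39.0
```

>>> {"fn": "jog_arm", "kwargs": {"moves": [[0,0,-0.005,0,0,0,200],[0,0,-0.01,0,0,0,200],[0,0,-0.015,0,0,0,200],[0,0,-0.02,0,0,0,200],[0,0,-0.02,0,0,0,200]]}}

```text
t: 18.15
tool_pos: [537.7, -5.1, 88.3]
orientation: [-0.001, -0.0, 1.0, 0.0]
contact_force: [-0.8, 4.3, -3.8]
gripper_width: 38.9
```

>>> {"fn": "jog_arm", "kwargs": {"moves": [[0,0,-0.002,0,0,0,200],[0,0,-0.004,0,0,0,200],[0,0,-0.006,0,0,0,200],[0,0,-0.008,0,0,0,200],[0,0,-0.01,0,0,0,200]]}}

```text
t: 18.57
tool_pos: [538.2, -5.0, 79.9]
orientation: [-0.0, -0.0, 1.0, 0.0]
contact_force: [-1.7, 4.7, 1.3]
gripper_width: 38.9
```

>>> {"fn": "jog_arm", "kwargs": {"moves": [[0,0,-0.002,0,0,0,200],[0,0,-0.004,0,0,0,200],[0,0,-0.005,0,0,0,200],[0,0,-0.005,0,0,0,200]]}}

```text
t: 18.9
tool_pos: [538.4, -5.1, 76.5]
orientation: [0.0, -0.0, 1.0, 0.0]
contact_force: [-6.2, 4.9, 13.2]
gripper_width: 39.3
```

>>> {"fn": "jog_arm", "kwargs": {"moves": [[0,0,0.005,0,0,0,200],[0,0,0.02,0,0,0,200],[0,0,0.04,0,0,0,200],[0,0,0.06,0,0,0,200],[0,0,0.068,0,0,0,200]]}}

```text
t: 19.32
tool_pos: [540.0, -6.4, 145.3]
orientation: [0.002, -0.0, 1.0, -0.001]
contact_force: [0.8, 0.2, -1.1]
gripper_width: 39.1
```

>>> {"fn": "jog_arm", "kwargs": {"moves": [[0,-0.035,0,0,0,0,200],[-0.01,-0.07,0,0,0,0,200],[-0.02,-0.11,0,0,0,0,200],[-0.035,-0.15,0,0,0,0,200],[-0.05,-0.185,0,0,0,0,200]]}}

```text
t: 19.73
tool_pos: [487.7, -193.0, 142.4]
orientation: [0.0, -0.0, 1.0, -0.001]
contact_force: [0.5, -0.5, -1.1]
gripper_width: 39.1
```

>>> {"fn": "jog_arm", "kwargs": {"moves": [[-0.01,-0.035,0,0,0,0,200],[-0.02,-0.07,-0.01,0,0,0,200],[-0.024,-0.096,-0.04,0,0,0,200],[-0.024,-0.096,-0.07,0,0,0,200],[-0.024,-0.096,-0.07,0,0,0,200]]}}

```text
t: 20.15
tool_pos: [460.7, -286.4, 67.3]
orientation: [-0.004, 0.001, 1.0, 0.003]
contact_force: [-1.5, 2.3, -2.8]
gripper_width: 39.0
```

>>> {"fn": "jog_arm", "kwargs": {"moves": [[0,0,0,0,0,0,200],[0,0,-0.005,0,0,0,200],[0,0,-0.01,0,0,0,200],[0,0,-0.015,0,0,0,200],[0,0,-0.018,0,0,0,200]]}}

```text
t: 20.57
tool_pos: [464.9, -286.1, 55.1]
orientation: [0.0, -0.001, 1.0, -0.0]
contact_force: [0.0, -0.4, -1.8]
gripper_width: 38.8
```

Run:
```python
from h import *
o=arm.observe();print(o['t'],o['tool_pos'],o['orientation'],o['contact_force'])
im,ci=snap('wrist','w10');im,ci=snap('scene','s10');
```

```text
20.5667 [ 464.91175898 -286.14147338   55.07035144] [ 4.55705281e-04 -6.92726397e-04  9.99999587e-01 -3.71673511e-04] [ 0.04102933 -0.41520475 -1.80552686]
```

View pics/w10.png

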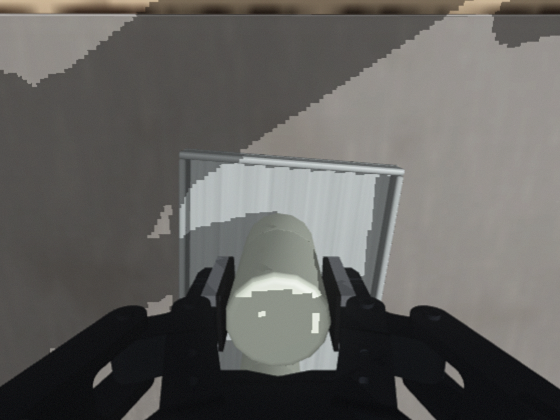

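View pics/s10.png

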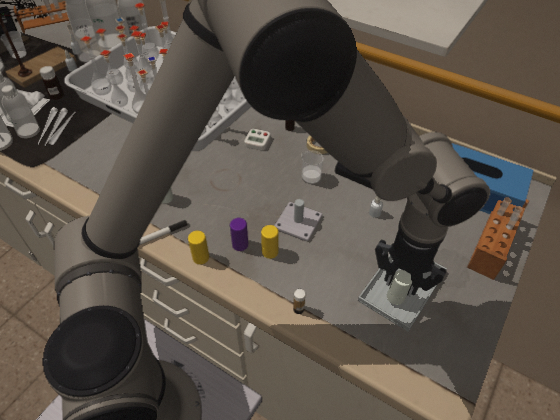

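The adapter hangs over the near part of the tray and is clear of its walls (wrist view, base at about (278,225)). I'll lower it now.

>>> {"fn": "jog_arm", "kwargs": {"moves": [[0,0,-0.002,0,0,0,200],[0,0,-0.004,0,0,0,200],[0,0,-0.006,0,0,0,200],[0,0,-0.008,0,0,0,200]]}}

```text
t: 21.0
tool_pos: [464.4, -286.6, 46.6]
orientation: [0.0, -0.0, 1.0, -0.0]
contact_force: [-0.7, 0.2, -1.0]
gripper_width: 39.1
```

>>> {"fn": "jog_arm", "kwargs": {"moves": [[0,0,-0.0005,0,0,0,200],[0,0,-0.001,0,0,0,200],[0,0,-0.0015,0,0,0,200]]}}

```text
t: 21.25
tool_pos: [464.4, -286.6, 45.2]
orientation: [0.0, -0.0, 1.0, 0.0]
contact_force: [0.8, -0.8, -1.8]
gripper_width: 38.9
```

>>> {"fn": "jog_arm", "kwargs": {"moves": [[0,0,-0.0005,0,0,0,200],[0,0,-0.001,0,0,0,200],[0,0,-0.001,0,0,0,200]]}}

```text
t: 21.5
tool_pos: [464.5, -286.6, 44.7]
orientation: [0.0, -0.0, 1.0, -0.0]
contact_force: [-0.4, 1.4, 2.6]
gripper_width: 39.1
```

>>> {"fn": "jog_arm", "kwargs": {"moves": [[0,0,0,0,0,0,0],[0,0,0,0,0,0,0],[0,0,0,0,0,0,0],[0,0,0,0,0,0,0],[0,0,0.02,0,0,0,0]]}}

```text
t: 21.92
tool_pos: [462.5, -285.1, 61.3]
orientation: [-0.003, -0.0, 1.0, 0.002]
contact_force: [-1.2, -0.5, 0.5]
gripper_width: 85.3
```

>>> {"fn": "jog_arm", "kwargs": {"moves": [[0,0,0.04,0,0,0,0],[0,0,0.08,0,0,0,0],[0,0.02,0.11,0,0,0,0],[-0.005,0.055,0.128,0,0,0,0],[-0.01,0.094,0.128,0,0,0,0]]}}

```text
t: 22.33
tool_pos: [456.2, -193.8, 196.4]
orientation: [0.004, 0.001, 1.0, -0.002]
contact_force: [1.7, 0.4, 0.3]
gripper_width: 85.8
```

>>> {"fn": "jog_arm", "kwargs": {"moves": [[-0.005,0.041,0,0,0,0,0],[-0.01,0.082,0,0,0,0,0],[-0.015,0.122,0,0,0,0,0],[-0.02,0.163,0,0,0,0,0],[-0.025,0.204,0,0,0,0,0]]}}

```text
t: 22.75
tool_pos: [428.7, 13.2, 192.4]
orientation: [0.0, 0.0, 1.0, 0.0]
contact_force: [0.7, -0.9, 0.8]
gripper_width: 85.4
```

>>> {"fn": "jog_arm", "kwargs": {"moves": [[-0.005,0.041,0,0,0,0,0],[-0.01,0.082,0,0,0,0,0],[-0.015,0.122,0,0,0,0,0],[-0.02,0.163,0,0,0,0,0],[-0.025,0.204,0,0,0,0,0]]}}

```text
t: 23.17
tool_pos: [403.7, 217.4, 192.4]
orientation: [0.0, -0.0, 1.0, 0.0]
contact_force: [1.4, -0.0, -0.7]
gripper_width: 85.6
```

>>> {"fn": "jog_arm", "kwargs": {"moves": [[-0.005,0.04,0,0,0,0,0],[-0.01,0.08,0,0,0,0,0],[-0.01,0.111,0,0,0,0,0],[-0.01,0.111,0,0,0,0,0],[-0.01,0.111,0,0,0,0,0]]}}

```text
t: 23.58
tool_pos: [393.8, 327.7, 191.8]
orientation: [-0.0, -0.002, 1.0, -0.0]
contact_force: [0.1, -0.5, 0.7]
gripper_width: 85.7
```

>>> {"fn": "jog_arm", "kwargs": {"moves": [[0,0,0,0,0,0,0],[0,0,0,0,0,0,0],[0,0,0,0,0,0,0]]}}

```text
t: 23.83
tool_pos: [394.7, 325.3, 192.3]
orientation: [-0.0, 0.001, 1.0, -0.0]
contact_force: [0.2, -0.8, -0.2]
gripper_width: 85.7
```

Run:
```python
from h import *
o=arm.observe();print(o['t'],o['tool_pos'],o['orientation'],o['contact_force'])
im,ci=snap('wrist','w11')
for d in discs(im,ci,78,180): print(d)
```

```text
23.8333 [394.65556131 325.34882728 192.3144648 ] [-2.93335197e-05  7.56384009e-04  9.99999711e-01 -6.40166492e-05] [ 0.24494115 -0.77888852 -0.23347234]
(array([270.3, 244.9]), array([425.64, 318.08]), 16.55, 0.79)
(array([205.8,  98.8]), array([317.23, 274.53]), 20.45, 19.83)
```

View pics/w11.png

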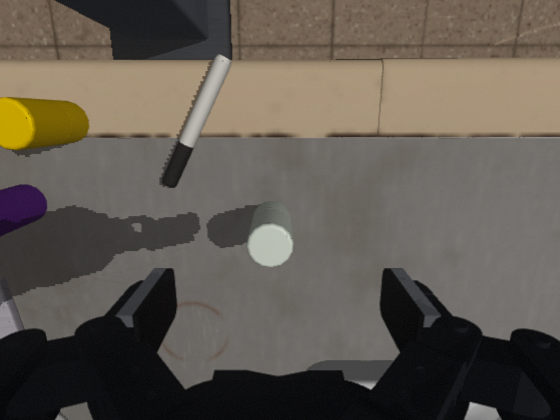

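>>> {"fn": "jog_arm", "kwargs": {"moves": [[0.0312,-0.0083,0,0,0,0,0],[0.0312,-0.0083,0,0,0,0,0],[0.0312,-0.0083,-0.04,0,0,0,0],[0.0312,-0.0083,-0.08,0,0,0,0],[0.0312,-0.0083,-0.11,0,0,0,0]]}}

```text
t: 24.3
tool_pos: [425.1, 316.9, 80.3]
orientation: [-0.0, 0.001, 1.0, -0.0]
contact_force: [0.1, -0.5, -1.0]
gripper_width: 85.3
```

>>> {"fn": "jog_arm", "kwargs": {"moves": [[0,0,-0.025,0,0,0,0],[0,0,-0.042,0,0,0,0],[0,0,-0.042,0,0,0,0],[0,0,-0.042,0,0,0,0],[0,0,-0.042,0,0,0,0]]}}

```text
t: 24.72
tool_pos: [426.5, 318.3, 41.5]
orientation: [0.001, 0.0, 1.0, 0.001]
contact_force: [0.1, -1.0, 0.4]
gripper_width: 85.2
```

>>> {"fn": "jog_arm", "kwargs": {"moves": [[0,0,0,0,0,0,200],[0,0,0,0,0,0,200],[0,0,0,0,0,0,200],[0,0,0,0,0,0,200],[0,0,0,0,0,0,200]]}}

```text
t: 25.13
tool_pos: [425.9, 318.4, 41.0]
orientation: [0.001, -0.0, 1.0, 0.0]
contact_force: [-1.2, -0.7, 5.8]
gripper_width: 37.7
```

>>> {"fn": "jog_arm", "kwargs": {"moves": [[0,0,0,0,0,0,200],[0,0,0,0,0,0,200]]}}

```text
t: 25.3
tool_pos: [425.9, 318.4, 41.0]
orientation: [0.001, -0.0, 1.0, 0.0]
contact_force: [-1.1, -1.0, 5.5]
gripper_width: 37.7
```

Run:
```python
from h import *
o=arm.observe();print(o['t'],o['tool_pos'],o['orientation'],o['contact_force'])
im,ci=snap('wrist','w12')
cv2.imwrite('pics/w12c.png',cv2.resize(im[260:400,200:360],None,fx=5,fy=5,interpolation=cv2.INTER_NEAREST)[:,:,::-1][:600])
```

```text
25.3 [425.94665339 318.4249283   41.04359578] [ 5.75804185e-04 -9.26869646e-05  9.99999767e-01  3.54295312e-04] [-1.06178702 -1.03904259  5.54631046]
```

View pics/w12c.png

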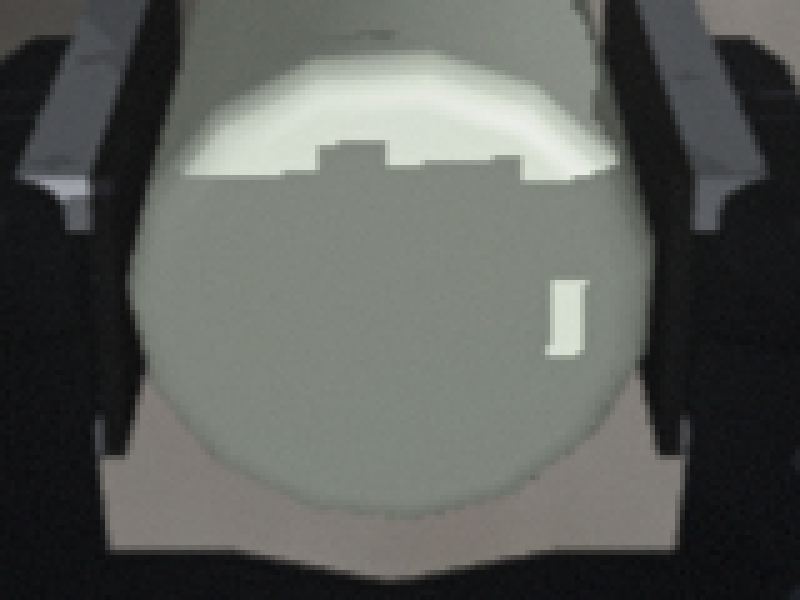

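>>> {"fn": "jog_arm", "kwargs": {"moves": [[0,0,0.03,0,0,0,200],[0,0,0.065,0,0,0,200],[0,0,0.095,0,0,0,200],[0.008,-0.023,0.095,0,0,0,200],[0.02,-0.058,0.095,0,0,0,200]]}}

```text
t: 25.77
tool_pos: [446.1, 262.1, 137.4]
orientation: [0.002, -0.002, 1.0, 0.001]
contact_force: [1.0, -0.3, -2.7]
gripper_width: 37.3
```

>>> {"fn": "jog_arm", "kwargs": {"moves": [[0.013,-0.037,0,0,0,0,200],[0.026,-0.074,0,0,0,0,200],[0.039,-0.111,0,0,0,0,200],[0.052,-0.148,0,0,0,0,200],[0.065,-0.185,0,0,0,0,200]]}}

```text
t: 26.18
tool_pos: [510.6, 73.4, 135.2]
orientation: [-0.0, -0.0, 1.0, 0.0]
contact_force: [0.5, 0.6, -1.0]
gripper_width: 37.6
```

>>> {"fn": "jog_arm", "kwargs": {"moves": [[0.012,-0.035,0,0,0,0,200],[0.023,-0.065,0,0,0,0,200],[0.028,-0.081,0,0,0,0,200],[0.028,-0.081,-0.007,0,0,0,200],[0.028,-0.081,-0.015,0,0,0,200]]}}

```text
t: 26.6
tool_pos: [538.7, -6.5, 119.8]
orientation: [0.0, 0.001, 1.0, 0.0]
contact_force: [0.6, 0.2, -1.1]
gripper_width: 37.4
```

>>> {"fn": "jog_arm", "kwargs": {"moves": [[0,0,0,0,0,0,200],[0,0,0,0,0,0,200],[0,0,0,0,0,0,200],[0,0,0,0,0,0,200],[0,0,0,0,0,0,200]]}}

```text
t: 27.02
tool_pos: [538.7, -5.1, 120.5]
orientation: [0.0, -0.001, 1.0, 0.0]
contact_force: [0.3, 0.2, -1.1]
gripper_width: 37.6
```

On target, so I'll insert it slowly.

>>> {"fn": "jog_arm", "kwargs": {"moves": [[0,0,-0.003,0,0,0,200],[0,0,-0.006,0,0,0,200],[0,0,-0.009,0,0,0,200],[0,0,-0.011,0,0,0,200]]}}

```text
t: 27.35
tool_pos: [538.8, -4.9, 109.3]
orientation: [0.0, 0.0, 1.0, 0.001]
contact_force: [-0.6, 5.0, 1.3]
gripper_width: 37.6
```

>>> {"fn": "jog_arm", "kwargs": {"moves": [[0,0,-0.005,0,0,0,200],[0,0,-0.01,0,0,0,200],[0,0,-0.015,0,0,0,200],[0,0,-0.02,0,0,0,200],[0,0,-0.02,0,0,0,200]]}}

```text
t: 27.77
tool_pos: [538.3, -4.7, 88.2]
orientation: [-0.0, 0.0, 1.0, 0.001]
contact_force: [0.8, 6.5, -4.0]
gripper_width: 37.6
```

>>> {"fn": "jog_arm", "kwargs": {"moves": [[0,0,-0.002,0,0,0,200],[0,0,-0.004,0,0,0,200],[0,0,-0.006,0,0,0,200],[0,0,-0.008,0,0,0,200],[0,0,-0.01,0,0,0,200]]}}

```text
t: 28.18
tool_pos: [538.7, -4.7, 79.2]
orientation: [0.0, 0.0, 1.0, 0.001]
contact_force: [0.2, 7.3, 2.8]
gripper_width: 37.8
```

>>> {"fn": "jog_arm", "kwargs": {"moves": [[0,0,-0.002,0,0,0,200],[0,0,-0.004,0,0,0,200],[0,0,-0.005,0,0,0,200],[0,0,-0.005,0,0,0,200]]}}

```text
t: 28.52
tool_pos: [538.6, -4.6, 73.9]
orientation: [0.0, 0.0, 1.0, 0.001]
contact_force: [0.6, 5.7, 0.4]
gripper_width: 37.5
```

>>> {"fn": "jog_arm", "kwargs": {"moves": [[0,0.0004,-0.004,0,0,0,200],[0,0.0006,-0.008,0,0,0,200],[0,0.0006,-0.012,0,0,0,200],[0,0.0006,-0.016,0,0,0,200],[0,0.0006,-0.017,0,0,0,200]]}}

```text
t: 28.93
tool_pos: [538.4, -4.6, 56.5]
orientation: [-0.0, -0.0, 1.0, 0.001]
contact_force: [0.4, 5.8, 3.0]
gripper_width: 37.7
```

>>> {"fn": "jog_arm", "kwargs": {"moves": [[0,0,-0.001,0,0,0,200],[0,0,-0.002,0,0,0,200],[0,0,-0.003,0,0,0,200],[0,0,-0.004,0,0,0,200],[0,0,-0.004,0,0,0,200]]}}

```text
t: 29.35
tool_pos: [538.6, -4.6, 53.1]
orientation: [0.0, -0.0, 1.0, 0.001]
contact_force: [-0.4, 6.1, 4.0]
gripper_width: 37.8
```

>>> {"fn": "jog_arm", "kwargs": {"moves": [[0,0,-0.0005,0,0,0,200],[0,0,-0.001,0,0,0,200],[0,0,-0.001,0,0,0,200]]}}

```text
t: 29.6
tool_pos: [538.7, -4.6, 53.1]
orientation: [0.0, -0.0, 1.0, 0.0]
contact_force: [-2.5, 6.5, 11.8]
gripper_width: 37.6
```

>>> {"fn": "jog_arm", "kwargs": {"moves": [[0,0,0.0005,0,0,0,200],[0,0,0.0005,0,0,0,0],[0,0,0.0005,0,0,0,0],[0,0,0.0005,0,0,0,0],[0,0,0.0005,0,0,0,0]]}}

```text
t: 30.02
tool_pos: [538.5, -5.7, 52.4]
orientation: [-0.0, -0.0, 1.0, -0.0]
contact_force: [-0.1, 0.4, 0.4]
gripper_width: 83.2
```

>>> {"fn": "jog_arm", "kwargs": {"moves": [[0,0,0,0,0,0,0],[0,0,0.03,0,0,0,0],[0,0,0.07,0,0,0,0],[0,0,0.11,0,0,0,0],[-0.03,0,0.14,0,0,0,0]]}}

```text
t: 30.43
tool_pos: [513.2, -6.0, 195.4]
orientation: [0.004, -0.0, 1.0, -0.001]
contact_force: [-0.3, -0.4, 2.1]
gripper_width: 85.2
```

>>> {"fn": "jog_arm", "kwargs": {"moves": [[-0.04,0.03,0,0,0,0,0],[-0.06,0.07,0,0,0,0,0],[-0.07,0.1,0,0,0,0,0],[-0.07,0.12,0,0,0,0,0],[-0.07,0.12,0,0,0,0,0]]}}

```text
t: 30.85
tool_pos: [438.1, 117.8, 192.6]
orientation: [0.0, -0.002, 1.0, 0.001]
contact_force: [-0.5, 0.2, 0.3]
gripper_width: 85.4
```

>>> {"fn": "jog_arm", "kwargs": {"moves": [[-0.03,0.03,0,0,0,0,0],[-0.05,0.06,0,0,0,0,0],[-0.05,0.09,0,0,0,0,0],[-0.05,0.09,0,0,0,0,0],[-0.05,0.09,0,0,0,0,0]]}}

```text
t: 31.27
tool_pos: [389.2, 205.3, 192.1]
orientation: [0.0, -0.001, 1.0, -0.0]
contact_force: [0.0, -0.6, -0.5]
gripper_width: 85.5
```

Run:
```python
from h import *
o=arm.observe();print(o['t'],o['tool_pos'],o['orientation'],o['contact_force'])
im,ci=snap('scene','s13')
cv2.imwrite('pics/s13c.png',cv2.resize(im[170:330,260:460],None,fx=3.7,fy=3.7,interpolation=cv2.INTER_CUBIC)[:,:,::-1])
for r in(12,36): 
  for dz in(0,78): print('pin rim z',r,'px at +',dz,proj(ci,[538.4,-5,r+dz]).round(1))
im,ci=snap('top','t13')
for d in discs(im,ci,78,175,90): print(d)
cv2.imwrite('pics/t13c.png',cv2.resize(im[130:310,180:450],None,fx=2.9,fy=2.9,interpolation=cv2.INTER_CUBIC)[:,:,::-1])
```

```text
31.2667 [389.17238207 205.34529197 192.14398783] [ 2.12678459e-04 -1.45832803e-03  9.99998904e-01 -1.40072193e-04] [ 0.02434641 -0.64250069 -0.47985414]
pin rim z 12 px at + 0 [298.9 220.6]
pin rim z 12 px at + 78 [300.2 198.7]
pin rim z 36 px at + 0 [299.3 214.1]
pin rim z 36 px at + 78 [300.6 191.4]
(array([281.2, 367.5]), array([105.03,  20.76]), 85.25, 69.08)
(array([297.1, 208.8]), array([531.92,   1.3 ]), 36.88, 28.46)
(array([404.3, 223.4]), array([ 505.34, -270.87]), 65.55, 44.3)
(array([280.6, 151.5]), array([675.94,  46.5 ]), 22.04, 1.69)
(array([207.8, 137.8]), array([706.83, 235.36]), 27.04, 8.89)
(array([ 81.1, 157.5]), array([662.39, 557.57]), 152.26, 126.45)
(array([206.7,  70.9]), array([1028.99,  257.95]), 409.59, 296.05)
```

View pics/s13c.png

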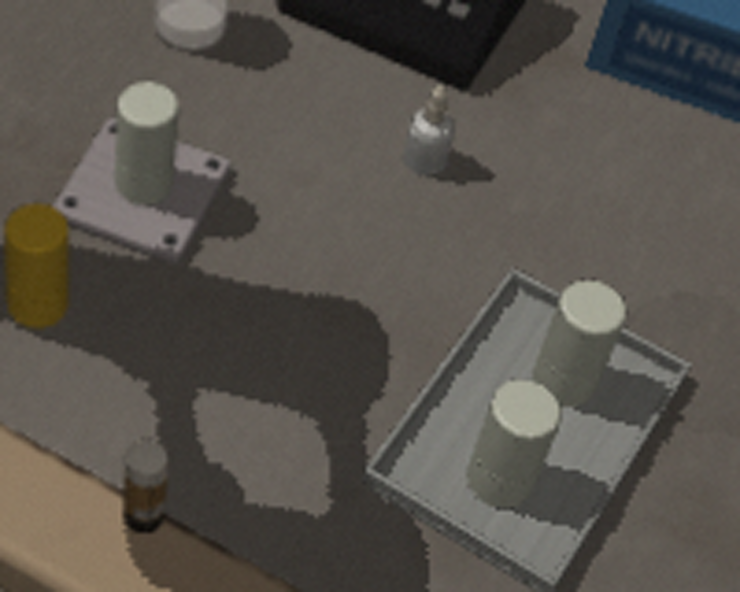

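View pics/t13c.png

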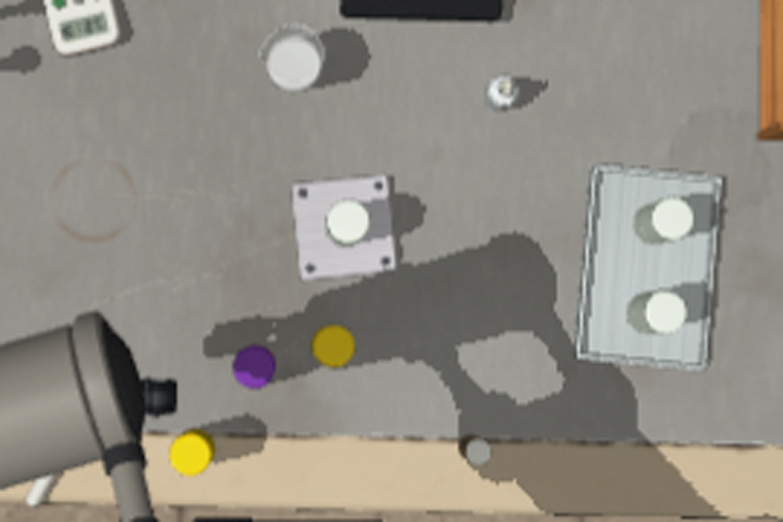

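The on-pin adapter's top sits at scene pixel (300,198). I predicted row 198.7 if it's home and 191.4 if it stopped partway, so it is home. Both tray adapters stand upright on the floor, clear of the walls, and the bystanders look untouched.

Run:
```python
from h import *
print(arm.sign_off())
```

```text
the job is handed in; nothing more can be done
None
```

I found the long-tube adapter and left it fully home on the gauge pin. The other two stand upright on the tray floor. I handed the job in at about 31 s of the 72 s allowed.

**Trials on the pin:**
- **First adapter, from about (446, 173):** it stopped with the rim about 24 mm above the foot, pushing back with 17 N, so I put it in the tray.
- **Second adapter, from about (533, 203):** it stopped at the same height with 13 N, so I put it in the tray too.
- **Third adapter, from about (426, 318):** it went past that height and seated on the foot. The tool stood at 53.1 mm, which puts the rim at about 12 mm, the foot's upper face.

**Last checks:**
- **Seating:** in the scene picture the seated adapter's top is at row 198. I predicted 198.7 for fully home and 191.4 for stopped partway.
- **Tray:** both adapters look upright and clear of the walls.
- **Bystanders:** the beaker, dropper bottle and vial look unmoved. The arm hid most of the marker in the last top view; an earlier wrist picture showed it lying clear of the fingers.
- **Arm:** open, well above the work and touching nothing.

**Disagreements:**
- The wrist camera's sideways readings differed from the jaw centre by about 1 to 2 mm, so I corrected for that by releasing and re-measuring the first adapter.
- The third adapter rubbed the pin sideways with 5 to 7 N on the way down, but this was gone once it was released.

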